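# Open the blue-capped tablet tub

## Robot

A 6-joint arm with a two-finger parallel gripper is mounted at the origin on a cart in front of the work surface, level with it; the furniture and walls round the work are solid. World frame = base frame: x ahead of the robot, y to its left, z up, the work surface at z = 0. Lengths are in m, angles in rad, forces in N, time in s.
With the tool pointing down it reaches from about 0.375 to 0.975 m from the base axis. Payload 3.8 kg.
Tool frame: the origin (TCP) lies at the very end of the fingers, on their centre line; the grasp point (between the pads) lies 19 mm behind it (r.grip_depth is the distance from the TCP to the grasp point, in m); z points along the fingers, y is the line along which they close (so a half turn about z gives the same grasp; the last joint's range is limited). The gripper opens to 88 mm and grips with 3 to 60 N. Pads are 18 mm wide; open, the fingers measure 123 mm over their backs; the gripper's body (75 mm by 187 mm) begins 45 mm behind the grasp point.
Start: joints at [1.295, 0.264, 1.604, -0, 1.274, -0.037], TCP at [0.16, 0.656, 0.239] pointing down, gripper open.
Joint ranges: [-2.63, 2.63], [-0.94, 2.18], [0.31, 2.57], [-1.31, 4.45], [0, 2.66], [-2.55, 2.55]. Speed limits (rad/s): [2.57, 2.57, 3.14, 3.14, 3.14, 3.14].

## Interface

Orientations are given as a rotation vector (axis times angle).
In Python, from bench import r gives the robot as it stands.
- The arm moves only by the tool arm_command, never from a script. Its argument "steps" is a list of rows, each a list of 3 entries, a list of its own where there are three numbers: the turn, a rotation vector about the tool's x, y, z in rad, then the shift along the tool's x, y, z in mm, then the finger opening in mm, from 0 to 88.1. In form: [[[wx, wy, wz], [x, y, z], gripper], ...]. A call has 1 to 20 rows; each row shifts and turns the commanded pose from where the row before left it, along the tool's axes as they then stand; what a row does not reach is not made up. A row lasts 1/8 s, in which the tool goes at most 62.5 mm and 10.7 degrees, less where a joint would pass 70% of its speed; a pose out of reach is approached as far as the arm can. A call with a gripper value outside its range is refused whole. The fingers move at their own pace and stop on an object; "force" is the grip in N (left out, the last holds). Time passes only in rows, so rows that do not move let the fingers close. It gives the time, the measured TCP pose, the force, the opening and the grip force at its end, in the units of the state.
- r.sense(): the state, without advancing time (a new reading comes with each control period).
- r.capture(name): name is "scene" or "top" or "wrist"; returns (picture, depth): 480x640x3 uint8, red, green, blue; 480x640 float32, m along the optical axis (not along the pixel's ray), 0 where there is no reading.
- r.calibration(name): a dict with "camera_matrix" (3x3 intrinsics, pixels), "world_to_cam" (4x4, takes a point from world to camera coordinates). Camera axes: x right, y down, z forward; pixel columns grow to the right and rows downward; lengths in m; the calibration is good to about 2 mm. A picture is of the moment at which its call begins: read the wrist's pose just before it. calibration takes no time and is no camera call; for the wrist camera it gives the pose at the moment of the call.
- r.close_job(): hands the job in; it is judged then, once.
The state is a dict: "t": time; "joint_positions": joint angles; "qd": joint speeds; "effort": joint torques, N m; "tool_pos": TCP position; "eef_rot": TCP orientation; "contact_force": force on the tool from outside, world axes, zero at the start; "moment": the same for the moment, N m; "grip_width": finger opening in m; "grip_force": force on a finger pad.
Only numpy, scipy, OpenCV 4.12 (cv2) and the standard library are available. Lean on these libraries where they do the work, as an engineer would, in place of code of your own. Each camera call takes 0.05 s, during which the arm holds its last target. There are 200 camera calls.

## Task

Open the tub of dishwasher tablets with the blue safety cap: squeeze the cap's two side tabs inward and, keeping them squeezed, turn the cap anticlockwise (seen from above) until it is free, then lift it straight off. Set the cap down on the round cork mat, top upward, without dropping it, and let go. Leave the orange cap on its tub.

Things in the scene. Friction and masses are not known exactly. Their poses are not given: they have to be found in the camera images.
- blue_cap_grip (a point): blue safety cap, loose, 65 g: skirt 44 mm across, 32 mm high, two sprung side tabs at +y and -y of this frame. Point: on the axis, 28 mm above the cap's lower edge, where to grip the tabs; 22 mm above stops on the tub's shoulder, so fingertips may reach 20 mm below it. z up. Squeezed, it turns anticlockwise only; after 35 to 90 degrees (best 50) it lifts off; raise it over 35 mm to clear the neck
- blue_tab_l (a joint): the cap's +y tab: upright blue plate with 3 white ribs, 16 mm wide, 3.5 mm thick, from the cap's lower edge to 6 mm above its top. 0 = out (64 mm over both tabs), grows inward to 0.006 m = fully in, firm stop (52 mm over both). Spring 2.4 N at first, 6 N fully in: squeeze both with about 20 N. Below 4 mm, stops on the tub's shoulder block turning. Springs out when let go
- blue_tab_r (a joint): the cap's -y tab, the same: 0 = out, 0.006 m = fully squeezed in
- blue_tub: the tub with the blue cap: white with a blue and white band, 77 mm in diameter, shoulder 80 mm and neck (31 mm in diameter) 110 mm above the worktop; a black suction foot, 82 mm in diameter, holds it so that it neither moves nor turns. Origin: centre of its underside, z up; the locked cap's x and y point as the tub's
- mat: round cork mat, 160 mm in diameter, 10 mm thick, lying flat on the worktop; it does not move. Origin at the centre of its underside, z up; its upper face is 10 mm above the worktop. The cap goes near its middle
- orange_cap_grip (a point): the same kind of cap in orange, on a tub of the same size with an orange band: to be left as it is. Point on its axis as for the blue cap
Things that resemble listed ones, but are neither listed nor needed, are in the scene too. There is more than one size of the part that bears blue_cap_grip; the job needs the larger.

How it is judged:
By the outcome, as a careful person would: the job done as asked, in the order asked, and still so for the second after the job is handed in, with the robot touching nothing.
It also fails if it takes over 42 s, if anything falls off the work surface, if the arm or the gripper's body presses on something with over 40 N, if the wrist force passes 120 N, or if a joint passes its speed limit or range.

## Working session

There is one attempt and no reset: what is moved stays moved. The work goes in short steps, Python scripts to look and compute and a tool call to move; the robot and the scene stay as the last step left them, time stands still between calls to the robot, and variables do not carry over. Pictures are saved under pics/ and viewed, at most 10 in all, crops included, and the job is handed in when it is done.

Besides the shell and the picture viewer there is one more tool, called after "Emit:" as name(argument=value, ...) on one line, values as JSON. arm_command: Moves the arm, as the interface text tells. Its arguments: {"type":"object","properties":{"steps":{"type":"array"},"force":{"type":"number"}},"required":["steps"]}

```bash
mkdir -p pics; cat > h.py <<'E'
from bench import r
import numpy as np, cv2
def snap(n):
    c=r.calibration(n); p,d=r.capture(n)
    K=np.array(c["camera_matrix"]); T=np.linalg.inv(np.array(c["world_to_cam"]))
    v,u=np.mgrid[:480,:640]
    P=np.stack([(u-K[0,2])/K[0,0]*d,(v-K[1,2])/K[1,1]*d,d],-1)@T[:3,:3].T+T[:3,3]
    P[d<=0]=np.nan
    return p,d,P
E
python3 - <<'E'
from h import *
for n in("scene","top"):
    p,d,P=snap(n); np.savez("pics/"+n,p=p,P=P); cv2.imwrite(f"pics/{n}1.png",p[...,::-1])
s=r.sense();print(s["tool_pos"],s["eef_rot"],s["grip_width"],s["t"])
E
```

```text
[0.15945512 0.65523601 0.23753052] [-3.74089011e-01 -3.11891096e+00  3.09137657e-03] 0.08825598018240198 0.1
```

View pics/scene1.png

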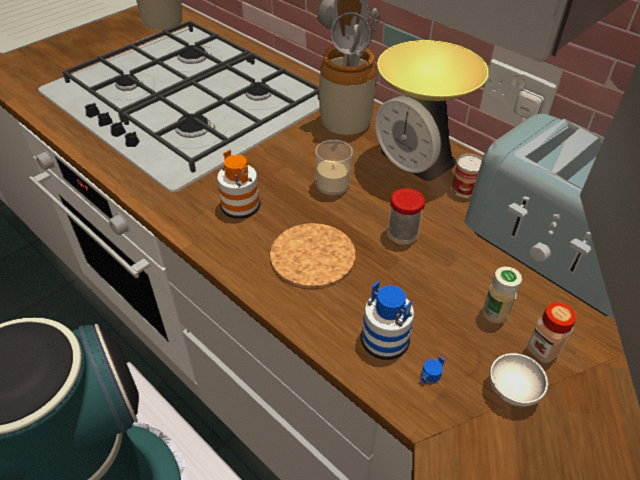

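View pics/top1.png

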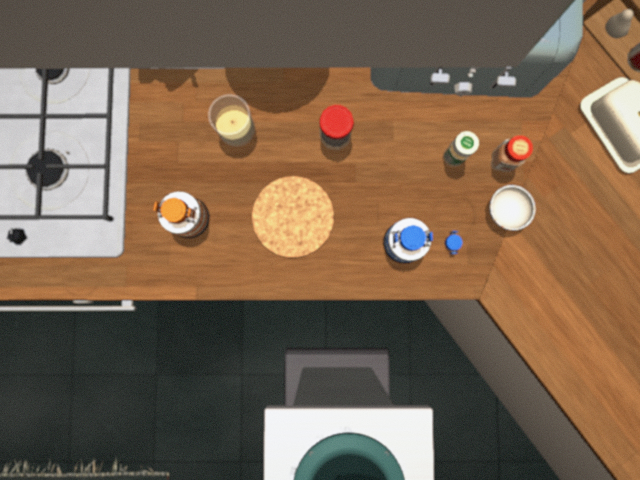

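Scene picture: the blue-capped tub has its cap at scene (390,300) / top (412,238). A small loose blue cap, a decoy, is at scene (432,371) / top (454,242). The orange cap is at scene (235,165) / top (174,210), and the mat at scene (313,254) / top (293,216). I choose the cap on the blue-banded tub and will check it in one crop while measuring.

```bash
python3 - <<'E'
from h import *
z=np.load("pics/top.npz");p,P=z["p"],z["P"]
hsv=cv2.cvtColor(p,cv2.COLOR_RGB2HSV)
b=(hsv[...,0]>100)&(hsv[...,0]<125)&(hsv[...,1]>150)
for n in("top","scene"):
    z=np.load(f"pics/{n}.npz");p,P=z["p"],z["P"]
    hsv=cv2.cvtColor(p,cv2.COLOR_RGB2HSV)
    b=(hsv[...,0]>100)&(hsv[...,0]<128)&(hsv[...,1]>150)&(P[...,2]>.1)
    Q=P[b];print(n,len(Q),np.nanmin(Q,0),np.nanmax(Q,0))
    for lo,hi in((.136,.141),(.142,.152)):
        q=Q[(Q[:,2]>lo)&(Q[:,2]<hi)];print(lo,len(q),q.mean(0) if len(q) else 0,q.min(0) if len(q) else 0,q.max(0) if len(q) else 0)
    if n=="top":
        t=Q[Q[:,2]>.143];print(np.round(t[:40],4))
    m=(hsv[...,0]>5)&(hsv[...,0]<25)&(P[...,2]>.005)&(P[...,2]<.016)
    k,l,s,c=cv2.connectedComponentsWithStats(m.astype(np.uint8));i=1+s[1:,4].argmax()
    q=P[l==i];print("mat",s[i],q.mean(0),q.min(0),q.max(0))
z=np.load("pics/scene.npz");A=cv2.resize(z["p"][265:385,345:465],(480,480),interpolation=cv2.INTER_CUBIC)
z=np.load("pics/top.npz");B=cv2.resize(z["p"][200:280,375:425+30],(480,480),interpolation=cv2.INTER_CUBIC)
cv2.imwrite("pics/crop.png",cv2.resize(np.hstack([A,B]),(800,400))[...,::-1])
E
```

```text
top 474 [ 0.4451888  -0.14072937  0.10796648] [ 0.48563265 -0.07811522  0.12176626]
0.136 0 0 0 0
0.142 0 0 0 0
[]
mat [ 252  177   81   81 5046] [0.51650761 0.10671312 0.00896481] [0.437936   0.02866588 0.00500154] [0.59640993 0.18562314 0.01570543]
scene 748 [ 0.07237875 -0.14269587  0.10018461] [ 0.48763    -0.06746425  0.24262955]
0.136 0 0 0 0
0.142 0 0 0 0
mat [ 270  222   85   67 4323] [0.51272643 0.10302495 0.01147817] [0.43633853 0.02658986 0.00500718] [0.59649418 0.1896301  0.01579508]
```

View pics/crop.png

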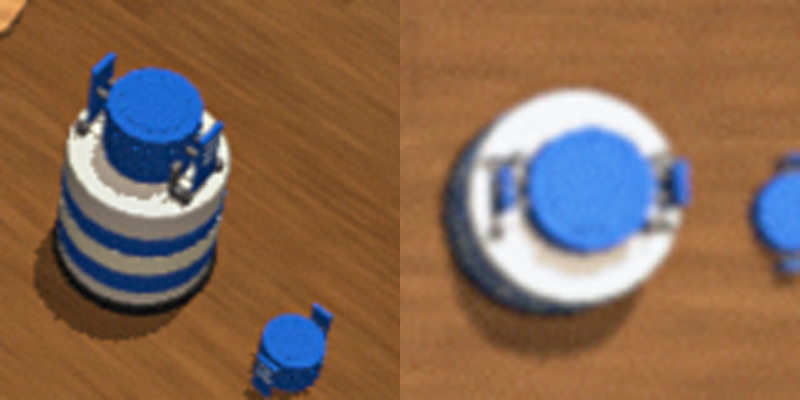

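The crop confirms it: the large blue cap sits on the blue-banded tub with its tabs nearly along world y. The small cap beside it is the decoy. Next I fit the axis and tab direction.

```bash
cat >> h.py <<'E'
def cap(p,P,box=((.43,-.16),(.50,-.05)),zr=(.1,.13)):
    hsv=cv2.cvtColor(p,cv2.COLOR_RGB2HSV)
    b=(hsv[...,0]>100)&(hsv[...,0]<128)&(hsv[...,1]>120)&(P[...,2]>zr[0])&(P[...,2]<zr[1])
    b&=(P[...,:2]>box[0]).all(-1)&(P[...,:2]<box[1]).all(-1)
    k,l,s,c=cv2.connectedComponentsWithStats(b.astype(np.uint8))
    for i in range(1,k):
        if s[i,4]>5:
            q=P[l==i];print(s[i],"mid",np.round((q.min(0)+q.max(0))/2,4),"ext",np.round(np.ptp(q,0),4),"medz %.4f"%np.median(q[:,2]))
E
python3 - <<'E'
from h import *
for n in("top","scene"):
    z=np.load(f"pics/{n}.npz");print(n);cap(z["p"],z["P"])
E
```

```text
top
[400 226  26  24 481] mid [ 0.4655 -0.1103  0.1103] ext [0.0406 0.0452 0.0153] medz 0.1130
[428 233   4   8  21] mid [ 0.4668 -0.1392  0.1127] ext [0.0125 0.0031 0.0181] medz 0.1171
[395 234   2   8  15] mid [ 0.4652 -0.0792  0.1173] ext [0.0124 0.0025 0.0062] medz 0.1182
scene
[372 281  40  36 759] mid [ 0.4649 -0.11    0.1118] ext [0.0455 0.0653 0.0233] medz 0.1148
```

Emit:
arm_command(steps=[[[0,0,0.18],[0,0,0],88],[[0,0,0.18],[0,0,0],88],[[0,0,0.18],[0,0,0],88],[[0,0,0.18],[0,0,0],88]])

```text
t: 0.6
tool_pos: [0.1596, 0.6554, 0.2379]
eef_rot: [1.457, 2.783, -0.002]
contact_force: [0.4, 0.0, 0.1]
grip_width: 0.088
grip_force: 0.0
```

Emit:
arm_command(steps=[[[0,0,0],[-30,-7,0],88],[[0,0,0],[-50,-11,0],88],[[0,0,0],[-50,-11,0],88],[[0,0,0],[-50,-11,0],88],[[0,0,0],[-50,-11,0],88],[[0,0,0],[-50,-11,0],88],[[0,0,0],[-50,-11,0],88],[[0,0,0],[-50,-11,0],88],[[0,0,0],[-50,-11,0],88],[[0,0,0],[-50,-11,0],88],[[0,0,0],[-50,-11,0],88],[[0,0,0],[-50,-11,0],88],[[0,0,0],[-50,-11,0],88],[[0,0,0],[-50,-11,0],88],[[0,0,0],[-50,-11,0],88],[[0,0,0],[-50,-11,0],88],[[0,0,0],[-23,-12,0],88]])

```text
t: 2.72
tool_pos: [0.4709, -0.1094, 0.2383]
eef_rot: [-1.452, -2.786, 0.001]
contact_force: [0.5, -0.5, 0.4]
grip_width: 0.0883
grip_force: 0.0
```

Emit:
arm_command(steps=[[[0,0,0.18],[0,0,0],88],[[0,0,0.18],[0,0,0],88],[[0,0,0.18],[0,0,0],88],[[0,0,0.18],[0,0,0],88],[[0,0,0.18],[0,0,0],88],[[0,0,0.18],[0,0,0],88],[[0,0,0.18],[0,0,0],88],[[0,0,0.18],[0,0,0],88],[[0,0,0.18],[0,0,0],88],[[0,0,0.18],[0,0,0],88],[[0,0,0.18],[0,0,0],88],[[0,0,0.18],[0,0,0],88],[[0,0,0],[0,0,0],88]])

```text
t: 4.35
tool_pos: [0.47, -0.107, 0.2383]
eef_rot: [-3.141, -0.039, 0.001]
contact_force: [0.4, -0.3, -0.6]
grip_width: 0.0879
grip_force: 0.0
```

```bash
python3 - <<'E'
from h import *
s=r.sense();print(s["t"],s["tool_pos"],s["eef_rot"],s["joint_positions"])
p,d,P=snap("wrist");cap(p,P);cv2.imwrite("pics/w1.png",p[...,::-1])
E
```

```text
4.35 [ 0.47004326 -0.10702913  0.23827382] [-3.14111563e+00 -3.88729537e-02  1.28316504e-03] [-2.75554304e-01 -1.06272478e-01  2.00252482e+00 -5.78031562e-06
  1.24619071e+00  1.27049408e+00]
[ 292  203   56   57 2461] mid [ 0.4662 -0.1098  0.1084] ext [0.0438 0.044  0.0167] medz 0.1143
[279 221   6  25 115] mid [ 0.465  -0.0796  0.111 ] ext [0.0152 0.0029 0.0204] medz 0.1195
[355 220   7  25 127] mid [ 0.4671 -0.1394  0.1112] ext [0.0156 0.004  0.0194] medz 0.1193
```

View pics/w1.png

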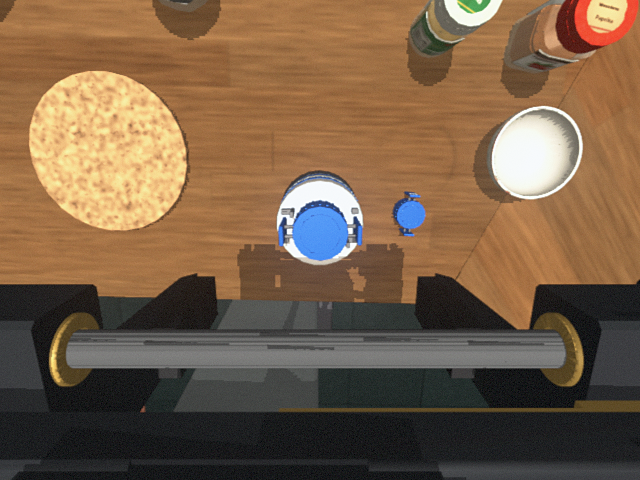

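Wrist picture: the cap is at (320,231) with its tabs at (282,233) and (358,232), midway between the fingers. Tool y is within 1° of the tab line, so I go down and squeeze.

Emit:
arm_command(steps=[[[0,0,0],[-4,2.5,10],88],[[0,0,0],[0,0,25],88],[[0,0,0],[0,0,25],88],[[0,0,0],[0,0,25],88],[[0,0,0],[0,0,25],88],[[0,0,0],[0,0,15],88],[[0,0,0],[0,0,10],88],[[0,0,0],[0,0,10],88],[[0,0,0],[0,0,0],88],[[0,0,0],[0,0,0],88]], force=20)

```text
t: 5.65
tool_pos: [0.467, -0.1099, 0.0943]
eef_rot: [3.141, 0.036, 0.002]
contact_force: [-0.7, 0.1, -0.4]
grip_width: 0.0879
grip_force: 0.0
```

Emit:
arm_command(steps=[[[0,0,0],[0,0,0],40],[[0,0,0],[0,0,0],40],[[0,0,0],[0,0,0],40],[[0,0,0],[0,0,0],40],[[0,0,0],[0,0,0],40],[[0,0,0],[0,0,0],40],[[0,0,0],[0,0,0],40],[[0,0,0],[0,0,0],40]], force=20)

```text
t: 6.65
tool_pos: [0.4667, -0.1098, 0.0942]
eef_rot: [3.141, 0.036, 0.001]
contact_force: [-1.5, 1.1, 5.9]
grip_width: 0.0514
grip_force: 20.0
```

Emit:
arm_command(steps=[[[0,0,-0.088],[0,0,0],40],[[0,0,-0.088],[0,0,0],40],[[0,0,-0.088],[0,0,0],40],[[0,0,-0.088],[0,0,0],40],[[0,0,-0.088],[0,0,0],40],[[0,0,-0.088],[0,0,0],40],[[0,0,-0.088],[0,0,0],40],[[0,0,-0.088],[0,0,0],40],[[0,0,-0.088],[0,0,0],40],[[0,0,-0.088],[0,0,0],40],[[0,0,0],[0,0,0],40],[[0,0,0],[0,0,0],40]])

```text
t: 8.15
tool_pos: [0.467, -0.1098, 0.0942]
eef_rot: [2.827, 1.368, 0.001]
contact_force: [-1.0, 0.4, 5.9]
grip_width: 0.0513
grip_force: 20.0
```

```bash
python3 - <<'E'
from h import *
s=r.sense();print(s["contact_force"],s["moment"],s["grip_width"],s["eef_rot"],s["joint_positions"])
p,d,P=snap("wrist");cv2.imwrite("pics/w2.png",p[180:,:][...,::-1])
p,d,P=snap("top");cv2.imwrite("pics/t2.png",cv2.resize(p[190:290,360:480],(720,600))[...,::-1])
E
```

```text
[-1.04209291  0.35263443  5.85860043] [0.00405336 0.19147221 0.06052881] 0.05130958054830974 [2.82730483e+00 1.36799907e+00 1.24696352e-03] [-2.82946512e-01  3.49672026e-02  2.15343915e+00 -4.66936383e-06
  9.52113875e-01  3.86559474e-01]
```

View pics/w2.png

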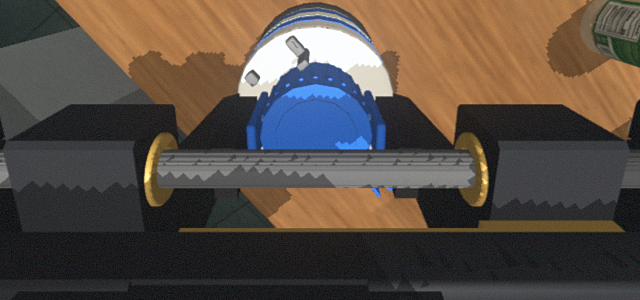

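The picture shows the cap (320,115) still between the fingers and turned with them. The shoulder stops (252,77) and (297,45) are now off the tab line. I lift straight up.

Emit:
arm_command(steps=[[[0,0,0],[0,0,-6],40],[[0,0,0],[0,0,-8],40],[[0,0,0],[0,0,-10],40],[[0,0,0],[0,0,-12],40],[[0,0,0],[0,0,-15],40],[[0,0,0],[0,0,-15],40],[[0,0,0],[0,0,-14],40],[[0,0,0],[0,0,0],40]])

```text
t: 9.25
tool_pos: [0.4676, -0.11, 0.1756]
eef_rot: [2.825, 1.369, 0.004]
contact_force: [-0.3, -0.3, -0.9]
grip_width: 0.0511
grip_force: 20.0
```

```bash
python3 - <<'E'
from h import *
from scipy.spatial.transform import Rotation as R
s=r.sense();print(s["tool_pos"],s["contact_force"],s["grip_width"])
print(R.from_rotvec(s["eef_rot"]).inv().apply(np.array([.515,.105,s["tool_pos"][2]])-s["tool_pos"])*1000)
p,d,P=snap("wrist");cv2.imwrite("pics/w3.png",p[...,::-1])
E
```

```text
[ 0.46763026 -0.11003558  0.17558411] [-0.27700504 -0.28928488 -0.8953213 ] 0.05108148826907845
[ 1.98156845e+02 -9.60107143e+01 -4.67657754e-02]
```

View pics/w3.png

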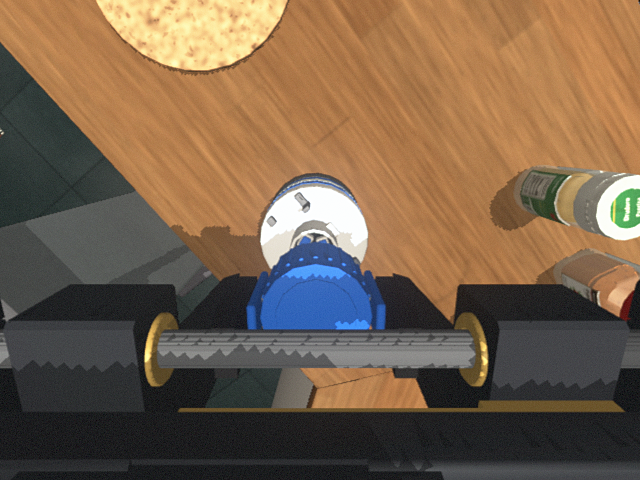

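The cap is in the grip at (320,295) and clear above the neck (317,238). The mat is at upper left. I carry the cap there and lower it, slowing near contact.

Emit:
arm_command(steps=[[[0,0,0],[15,-7,0],40],[[0,0,0],[30,-15,0],40],[[0,0,0],[36,-17,0],40],[[0,0,0],[36,-18,0],40],[[0,0,0],[36,-17,0],40],[[0,0,0],[30,-15,0],40],[[0,0,0],[15,-7,0],40],[[0,0,0],[0,0,10],40],[[0,0,0],[0,0,25],40],[[0,0,0],[0,0,30],40],[[0,0,0],[0,0,30],40],[[0,0,0],[0,0,25],40],[[0,0,0],[0,0,15],40],[[0,0,0],[0,0,8],40],[[0,0,0],[0,0,4],40],[[0,0,0],[0,0,0],40],[[0,0,0],[0,0,0],40]])

```text
t: 11.42
tool_pos: [0.5145, 0.1053, 0.0275]
eef_rot: [2.826, 1.37, 0.002]
contact_force: [-0.2, 0.8, -0.1]
grip_width: 0.0514
grip_force: 20.0
```

Emit:
arm_command(steps=[[[0,0,0],[0,0,2],40],[[0,0,0],[0,0,0],40],[[0,0,0],[0,0,0],40]])

```text
t: 11.8
tool_pos: [0.5137, 0.1052, 0.0248]
eef_rot: [2.827, 1.371, 0.0]
contact_force: [-0.0, -1.3, -1.0]
grip_width: 0.0515
grip_force: 20.0
```

Emit:
arm_command(steps=[[[0,0,0],[0,0,1],40],[[0,0,0],[0,0,0],40],[[0,0,0],[0,0,0],40]])

```text
t: 12.18
tool_pos: [0.5137, 0.1052, 0.0237]
eef_rot: [2.827, 1.37, -0.0]
contact_force: [-0.0, 0.3, 0.0]
grip_width: 0.0512
grip_force: 20.0
```

Emit:
arm_command(steps=[[[0,0,0],[0,0,1],40],[[0,0,0],[0,0,0],40],[[0,0,0],[0,0,0],40]])

```text
t: 12.55
tool_pos: [0.5139, 0.1052, 0.0228]
eef_rot: [2.827, 1.37, 0.0]
contact_force: [-0.4, -1.0, -0.6]
grip_width: 0.051
grip_force: 20.0
```

Emit:
arm_command(steps=[[[0,0,0],[0,0,0.7],40],[[0,0,0],[0,0,0],40],[[0,0,0],[0,0,0],40]])

```text
t: 12.92
tool_pos: [0.5138, 0.1052, 0.0227]
eef_rot: [2.827, 1.37, 0.0]
contact_force: [-2.4, 0.6, 5.0]
grip_width: 0.0514
grip_force: 20.0
```

Emit:
arm_command(steps=[[[0,0,0],[0,0,0.7],40],[[0,0,0],[0,0,0],40],[[0,0,0],[0,0,0],40]])

```text
t: 13.3
tool_pos: [0.5139, 0.1052, 0.0226]
eef_rot: [-2.827, -1.37, -0.0]
contact_force: [-4.4, -0.3, 10.6]
grip_width: 0.0513
grip_force: 20.0
```

The cap is on the mat. I ease off, release and rise.

Emit:
arm_command(steps=[[[0,0,0],[0,0,-0.8],40],[[0,0,0],[0,0,0],56],[[0,0,0],[0,0,0],64],[[0,0,0],[0,0,0],72],[[0,0,0],[0,0,0],88],[[0,0,0],[0,0,0],88],[[0,0,0],[0,0,0],88],[[0,0,0],[0,0,0],88],[[0,0,0],[0,0,-10],88],[[0,0,0],[0,0,-25],88],[[0,0,0],[0,0,-40],88],[[0,0,0],[0,0,-40],88],[[0,0,0],[0,0,-40],88],[[0,0,0],[0,0,0],88]])

```text
t: 15.05
tool_pos: [0.5168, 0.1057, 0.1821]
eef_rot: [2.824, 1.369, 0.014]
contact_force: [0.6, 0.5, -0.0]
grip_width: 0.0878
grip_force: 0.0
```

```bash
python3 - <<'E'
from h import *
p,d,P=snap("wrist");cap(p,P,((.43,.03),(.6,.19)),(.015,.07))
q,_,_=snap("scene");cv2.imwrite("pics/end.png",cv2.resize(np.hstack([p,q]),(800,300))[...,::-1])
s=r.sense();print(s["t"],s["tool_pos"],s["contact_force"])
E
```

```text
[ 286  198   54   56 2166] mid [0.5136 0.1062 0.0329] ext [0.0431 0.0437 0.0245] medz 0.0429
[273 214   7  26  88] mid [0.4896 0.1238 0.0335] ext [0.0102 0.0128 0.0323] medz 0.0480
[348 220   4  19  71] mid [0.5371 0.0873 0.0482] ext [0.0098 0.0131 0.0027] medz 0.0482
15.15 [0.51384465 0.10519622 0.17770797] [ 0.52986309  0.21073151 -0.94092666]
```

View pics/end.png

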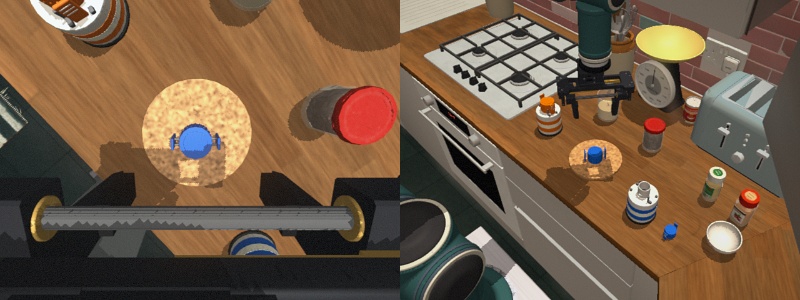

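The cap stands upright near the middle of the mat (left view 195,142; right view 595,155) with its tabs sprung out. The blue tub is open and the orange cap is untouched.

```bash
python3 -c "
from bench import r
print(r.close_job())"
```

```text
the job is handed in; nothing more can be done
None
```

The blue safety cap is off its tub and stands top upward near the middle of the cork mat, let go; the orange cap is untouched, and the job was handed in at about 15 s (no verdict was returned).

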